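Heft two look-alike wooden boxes and sort the full one from the nearly empty one

ROBOT

A 6-joint arm with a two-finger parallel gripper is mounted at the origin on the work surface. World frame = base frame: x ahead of the robot, y to its left, z up, the work surface at z = 0. Lengths are in m, angles in rad, forces in N, time in s.
With the tool pointing down it reaches from about 0.3 to 0.875 m from the base axis. Payload 4.2 kg.
Tool frame: the origin (TCP) lies between the finger pads; the fingertips stand 14 mm ahead of it and the grasp point (between the pads) lies 5 mm behind it; z points along the fingers, y is the direction in which the jaws open and shut (so a half turn about z gives the same grasp; the last joint's range is limited). The gripper opens to 85 mm and grips with 20 to 120 N. Pads are 22 mm wide; open, the fingers measure 114 mm over their backs; the gripper's body (76 mm by 85 mm) begins 54 mm behind the grasp point. The pads swing forward as they close: fully open they stand 13 mm farther back than shut.
Start: joints at [1.239, 0.32, 1.565, -0, 1.257, -0.02], TCP at [0.176, 0.547, 0.219] pointing down, gripper open.
Joint ranges: [-3.11, 3.11], [-0.84, 2.01], [0.21, 2.61], [-1.34, 4.49], [0.05, 2.63], [-2.56, 2.56]. Speed limits (rad/s): [2.57, 2.57, 3.14, 3.14, 3.14, 3.14].

INTERFACE

Orientations are given as a 3x3 rotation matrix whose columns are the frame's x, y, z axes.
In Python, from cell import arm gives the robot as it stands. The module is installed in compiled form; this text tells all that it offers.
- The arm moves only by the tool drive_tool, never from a script. Its argument "targets" is a list of rows, each a list of 5 numbers: the opening in per cent of the stroke, from 0 (shut) to 100 (fully open), then the shift along the tool's x, y, z in cm, then the turn about the tool's z in degrees. A call has 1 to 8 rows; each row shifts and turns the commanded pose from where the row before left it, along the tool's axes as they then stand; what a row does not reach is not made up. A row lasts 1/10 s, in which the tool goes at most 50 mm and 8.59 degrees, less where a joint would pass 70% of its speed; a pose out of reach is approached as far as the arm can. A call is refused whole if a number of a shift passes 5 or a number of a turn 8.59, either way. A call with a gripper value outside its range is refused whole. The fingers move at their own pace and stop on an object; "force" is the grip in N (left out, the last holds). Time passes only in rows, so rows that do not move let the fingers close. It gives the time, the measured TCP pose, the force and the opening at its end, in the units of the state.
- arm.read_state(): the state, without advancing time (a new reading comes with each control period).
- arm.capture(name): name is "scene" or "side" or "wrist"; returns the picture (400x640x3 uint8, red, green, blue); there is no depth.
- arm.get_calibration(name): a dict with "camera_matrix" (3x3 intrinsics, pixels), "k1" (the pictures are not rectified: a ray, as slopes to the right and down, at radius r is drawn at 1 + k1 r^2 times it, then the intrinsics apply), "extrinsics" (4x4, takes a point from world to camera coordinates). Camera axes: x right, y up, looking along -z (the intrinsics and any distortion apply to the point x, -y, -z); pixel columns grow to the right and rows downward; lengths in m; the calibration is good to about 2 mm. A picture is of the moment at which its call begins: read the wrist's pose just before it. get_calibration takes no time and is no camera call; for the wrist camera it gives the pose at the moment of the call.
- arm.hand_in(): hands the job in, once; it reports no verdict.
Trained networks look in the newest picture that a camera, given by its name, has taken for a name from the list of things; names that differ only in an ending like _2 or _b are one class to them, and where a whole thing is asked for, a point or a joint stands for the part that bears it (a point fixed in the world has none). Each returns a list of dicts, best first, with "score" (0 to 1); they miss things now and then, are a little off and sometimes report something else, mostly with a low value. They report only what shows in the picture. A call takes as long as a camera call. They do not tell look-alikes from the thing itself.
- arm.look_for(camera, target): "extent" ([centre column, centre row, width, height] in pixels, round what is visible of it).
The state is a dict: "clock": time; "q": joint angles; "joint_velocities": joint speeds; "joint_torque": joint torques, N m; "ee_pos": TCP position; "eef_rot": TCP orientation; "force": force on the tool from outside, world axes, zero at the start; "ft_torque": the same for the moment, N m; "opening": finger opening in m.
Only numpy, scipy, OpenCV 4.12 (cv2) and the standard library are available. Lean on these libraries where they do the work, as an engineer would, in place of code of your own. Each camera call takes 0.05 s, during which the arm holds its last target. There are 200 camera calls.

TASK

Of these two look-alike lidded boxes one is full of carved parts and the other is nearly empty: heft first the one on the robot's left, then the one on its right, by raising its knob end a centimetre or two off the bench for a moment and lowering it again. Then slide the full (heavier) box squarely onto the middle of the dark steel plate, lined up with the plate, and push the nearly empty (lighter) one straight back until its far end sits flat against the long batten at the back of the bench. Never tip a box far or lift it clear of the bench, and leave the mallet, glue bottle, chisel and turned finial alone.

Things in the scene. Friction and masses are not known exactly. Their poses are not given: they have to be found in the camera images.
- left_box: starts on the robot's left (y > 0): plain lidded wooden box, lid fixed, looks just like the other: 140 mm along x, 100 mm along y, 60 mm high; origin: centre of underside, z up. Knob on its -x end, roughly towards the robot. One of the two is full, 0.68 to 0.90 kg, the other nearly empty, 0.27 to 0.33 kg, either way round, weight centred; only the weight tells which.
- right_box: starts on the robot's right (y < 0): plain lidded wooden box, lid fixed, looks just like the other: 140 mm along x, 100 mm along y, 60 mm high; origin: centre of underside, z up. Knob on its -x end, roughly towards the robot. One of the two is full, 0.68 to 0.90 kg, the other nearly empty, 0.27 to 0.33 kg, either way round, weight centred; only the weight tells which.
- left_box_knob (a point): centre of left_box's knob, (-94, 0, 38) mm from its origin: a round wooden knob 24 mm across on a 12 mm neck, in the middle of the -x end, reaching 36 mm out from the face; pinched across y from above, the box pivots on it. Held up a little it takes about 0.43 of the weight (2.8 to 3.8 N, or 1.1 to 1.4 N), plus up to 1 N from pinch friction: compare the two.
- right_box_knob (a point): centre of right_box's knob, (-94, 0, 38) mm from its origin: a round wooden knob 24 mm across on a 12 mm neck, in the middle of the -x end, reaching 36 mm out from the face; pinched across y from above, the box pivots on it. Held up a little it takes about 0.43 of the weight (2.8 to 3.8 N, or 1.1 to 1.4 N), plus up to 1 N from pinch friction: compare the two.
- left_box_far (a point): middle of the lower edge of the +x end face (the end without knob) of left_box, 70 mm along +x from its origin, at bench height
- right_box_far (a point): middle of the lower edge of the +x end face (the end without knob) of right_box, 70 mm along +x from its origin, at bench height
- plate: dark steel plate let flush into the bench between the boxes, 220 mm along its x by 160 mm along its y; boxes slide over it without any step; origin at its centre at bench height. The full box's 140 mm length goes along the 220 mm, knob still towards the robot; the knob may hang over.
- batten: long dark wooden batten fixed to the bench behind the boxes, a stop: 30 mm thick along its x, 760 mm long along its y, 30 mm high; origin at the centre of its underside; the face towards the robot and the boxes lies 15 mm from the origin along its -x
- mallet: Round wooden carver's mallet standing on its head, 84 mm across, 205 mm high, off to the left. A bystander to leave alone; origin at the centre of its underside.
- glue: White plastic glue bottle, 54 mm across, 140 mm high, off to the right. A bystander to leave alone; origin at the centre of its underside.
- chisel: Wood chisel lying off to the left, nearer the robot, 240 mm long, 22 mm thick. A bystander to leave alone; origin under it, close to the blade end of its handle; its blade points along +x.
- finial: Small turned wooden finial standing upright, 48 mm across, 78 mm high, off to the right and nearer the robot. A bystander to leave alone; origin at the centre of its underside.
Things that resemble listed ones, but are neither listed nor needed, are in the scene too. Leave any turquoise look-alike of the left_box alone.

How it is judged:
On the way, in this order (a step that is already met when the one before it is completed fails the run):
1. the box on the robot's left is hefted: knob end raised (tipped more than 0.03 rad), far end still on the bench (angle between left_box's own z axis and vertical above 0.03 rad and angle between right_box's own z axis and vertical below 0.015 rad), for 0.2 s.
2. the left box is down again and the box on the robot's right is hefted in the same way (angle between right_box's own z axis and vertical above 0.03 rad and angle between left_box's own z axis and vertical below 0.015 rad), for 0.2 s.
At the end, for the whole second after the job is handed in: Both boxes flat, at rest. Heavier: origin within 42 mm (plate's x) and 32 mm (its y) of the plate's centre, length within 0.25 rad of the plate's. Lighter: middle of its far end within 10 mm of the batten's face, square within 0.12 rad, centre within 330 mm of the batten's middle along it (((contact force between left_box and table above 5 N and x of left_box in the frame of plate between -0.042 and 0.042 m and y of left_box in the frame of plate between -0.032 and 0.032 m and angle between the x axis of left_box and the x axis of plate, either way round below 0.25 rad and x of right_box_far in the frame of batten between -0.025 and 0 m and y of right_box in the frame of batten between -0.33 and 0.33 m and angle between the x axis of right_box and the x axis of batten, either way round below 0.12 rad) or (contact force between right_box and table above 5 N and x of right_box in the frame of plate between -0.042 and 0.042 m and y of right_box in the frame of plate between -0.032 and 0.032 m and angle between the x axis of right_box and the x axis of plate, either way round below 0.25 rad and x of left_box_far in the frame of batten between -0.025 and 0 m and y of left_box in the frame of batten between -0.33 and 0.33 m and angle between the x axis of left_box and the x axis of batten, either way round below 0.12 rad)) and angle between each of left_box, right_box's own z axis and vertical below 0.03 rad and height (world z) of each of left_box, right_box below 0.006 m and linear speed of each of left_box, right_box below 0.01 m/s and angular speed of each of left_box, right_box below 0.05 rad/s); the robot touches nothing.
It fails at once if a box is tipped too far (more than 0.3 rad, about 17 degrees) (angle between any of left_box, right_box's own z axis and vertical above 0.3 rad).
It fails at once if a box is lifted clear of the bench instead of being tipped and slid (height (world z) of any of left_box, right_box above 0.03 m).
It fails at once if a bystander is shifted by more than 30 mm (distance of any of mallet, glue, chisel, finial from where it was at the start of the episode above 0.03 m).
It also fails if it takes over 72 s, if anything falls off the work surface, if the arm or the gripper's body presses on something with over 40 N, if the wrist force passes 120 N, or if a joint passes its speed limit or range.

## Working session

There is one attempt and no reset: what is moved stays moved. The work goes in short steps, Python scripts to look and compute and a tool call to move; the robot and the scene stay as the last step left them, time stands still between calls to the robot, and variables do not carry over. Pictures are saved under pics/ and viewed, about 8 in all and at most 12, crops included, and the job is handed in when it is done.

Besides the shell and the picture viewer there is one more tool, called after "Request:" in YAML: its name, and indented under it one key for each argument. drive_tool: Moves the arm, as the interface text tells. Its arguments: {"type":"object","properties":{"targets":{"type":"array","items":{"type":"array","items":{"type":"number"}}},"force":{"type":"number"}},"required":["targets"]}

```bash
mkdir -p pics
cat > h.py <<'E'
import numpy as np, cv2
from cell import arm
def cal(n):
    c=arm.get_calibration(n); return np.array(c["camera_matrix"]),c["k1"],np.array(c["extrinsics"])
def px2w(n,u,v,z=0.,c=None):
    K,k1,E=c or cal(n)
    d=np.linalg.inv(K)@[u,v,1]; x=d[:2].copy()
    for _ in range(20): x=d[:2]/(1+k1*(x@x))
    ray=E[:3,:3].T@np.array([x[0],-x[1],-1]); o=-E[:3,:3].T@E[:3,3]
    return o+ray*(z-o[2])/ray[2]
def w2px(n,p,c=None):
    K,k1,E=c or cal(n)
    q=E[:3,:3]@np.array(p)+E[:3,3]; x=np.array([q[0],-q[1]])/-q[2]
    x=x*(1+k1*(x@x)); return (K@[x[0],x[1],1])[:2]
def snap(n,f):
    im=arm.capture(n); cv2.imwrite(f"pics/{f}.png",im[:,:,::-1]); return im
E
python3 - <<'E'
from h import *
s=arm.read_state(); print(s["clock"],s["ee_pos"],s["eef_rot"],s["force"])
for n in("scene","side"):
    snap(n,n+"0")
    K,k,E=cal(n); print(n,-E[:3,:3].T@E[:3,3],K[0,0],k)
    for t in("left_box","left_box_knob","plate","batten"):
        for r in arm.look_for(n,t)[:4]:
            e=r["extent"]; print(t,round(r["score"],2),np.round(e),np.round(px2w(n,e[0],e[1],.038 if 'knob' in t else 0),3))
print(arm.read_state()["clock"])
E
```

```text
0.0 [0.17623128 0.54678084 0.21767156] [[-9.51781652e-01  3.06775713e-01 -5.90566838e-04]
 [ 3.06776280e-01  9.51780113e-01 -1.71215818e-03]
 [ 3.68412235e-05 -1.81077264e-03 -9.99998360e-01]] [ 0.25275376 -1.34347972  0.50029877]
scene [1.38996808 0.40714063 1.41974447] 514.9691430135855 -0.006801901152482289
left_box 0.9 [393. 238.  47.  53.] [0.495 0.235 0.   ]
left_box 0.77 [417. 182.  46.  52.] [0.243 0.225 0.   ]
left_box_knob 0.87 [394. 237.  48.  54.] [0.513 0.241 0.038]
left_box_knob 0.83 [416. 181.  47.  51.] [0.27  0.226 0.038]
plate 0.78 [322. 222.  73.  74.] [ 0.543 -0.     0.   ]
batten 0.93 [304. 259. 220. 109.] [ 0.693  0.013 -0.   ]
side [ 0.05392114 -0.93659519  0.91188605] 485.25172227170754 -0.11586446350221333
left_box 0.9 [219. 183.  61.  42.] [0.274 0.258 0.   ]
left_box 0.64 [291. 157.  59.  46.] [ 0.527  0.28  -0.   ]
left_box_knob 0.94 [293. 159.  54.  43.] [0.507 0.214 0.038]
left_box_knob 0.88 [218. 182.  59.  46.] [0.264 0.211 0.038]
plate 0.68 [331. 214.  96.  58.] [ 0.516 -0.03   0.   ]
batten 0.75 [397. 204. 144. 155.] [ 0.703 -0.078  0.   ]
batten 0.19 [328. 213.  98.  62.] [ 0.51  -0.022  0.   ]
0.5
```

```bash
python3 -c "
import cv2,numpy as np
a=cv2.imread('pics/scene0.png');b=cv2.imread('pics/side0.png')
cv2.imwrite('pics/both0.png',cv2.resize(np.vstack([a,b]),(480,600)))"
```

```text
(no output)
```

View pics/scene0.png

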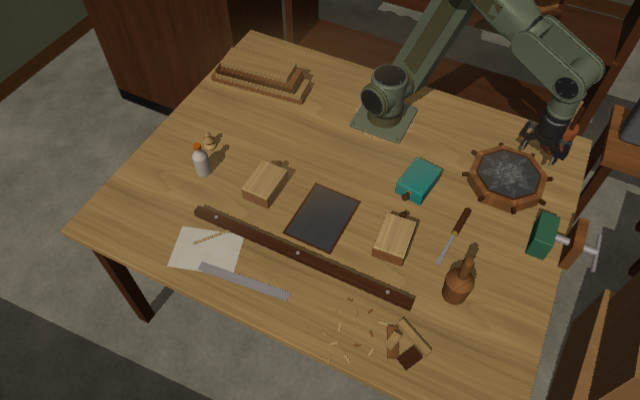

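View pics/side0.png

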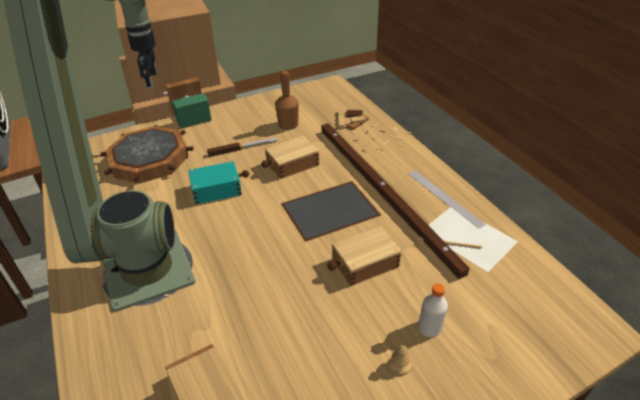

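```bash
python3 -c "
import cv2,numpy as np
a=cv2.imread('pics/scene0.png');b=cv2.imread('pics/side0.png')
c=cv2.resize(a[150:310,188:428],(792,528),interpolation=cv2.INTER_CUBIC);cv2.imwrite('pics/c1.png',c)
c=cv2.resize(b[115:295,255:475],(733,600),interpolation=cv2.INTER_CUBIC);cv2.imwrite('pics/c2.png',c)"
```

```text
(no output)
```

View pics/c1.png

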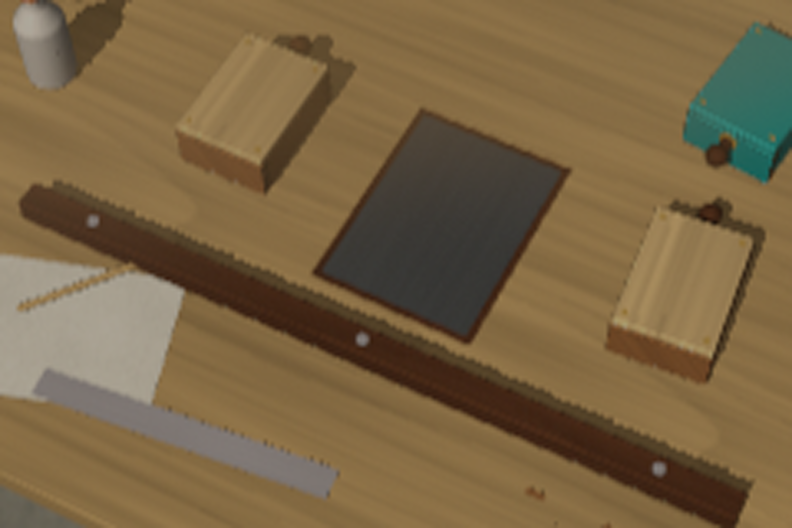

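View pics/c2.png

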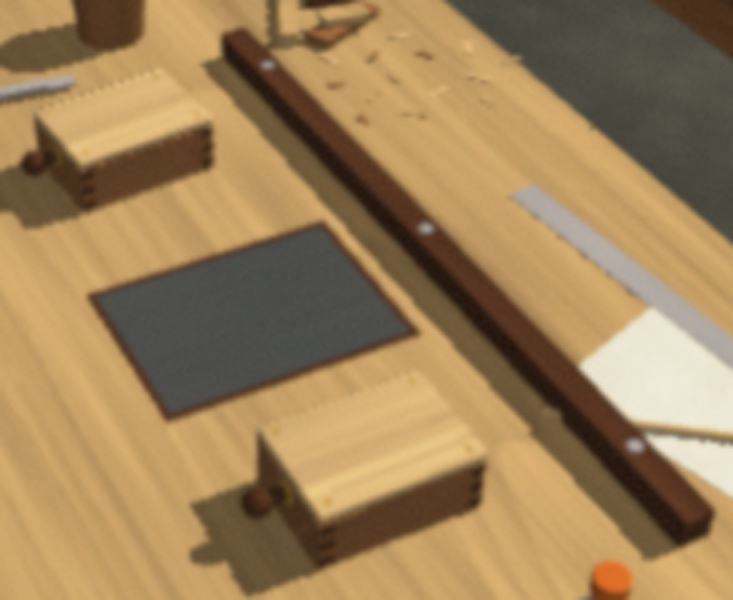

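Run:
```python
from h import *
A=lambda p:(188+p[0]/3.3,150+p[1]/3.3); B=lambda p:(255+p[0]/3.333,115+p[1]/3.333)
D={'right':(.06,[(253,36),(328,65),(262,162),(179,129)],[(325,520),(260,432),(417,373),(486,463)]),
'left':(.06,[(658,207),(752,238),(711,352),(609,326)],[(85,165),(38,118),(160,70),(213,122)]),
'plate':(0,[(421,109),(570,170),(468,341),(315,271)],[(170,418),(92,296),(323,223),(416,332)])}
for k,(z,a,b) in D.items():
  for n,f,P in(("scene",A,a),("side",B,b)):
    w=np.array([px2w(n,*f(p),z) for p in P]); c=w.mean(0)
    dx=(w[2]+w[3]-w[0]-w[1])/2; dy=(w[1]+w[2]-w[0]-w[3])/2
    print(k,n,c.round(3),'len',np.linalg.norm(dx).round(3),np.linalg.norm(dy).round(3),'ang',np.arctan2(dx[1],dx[0]).round(3),np.arctan2(-dy[0],dy[1]).round(3))
for n,f,P in(("scene",A,[(93,221),(362,339),(659,468)]),("side",B,[(635,445),(426,228),(268,66)])):
    w=np.array([px2w(n,*f(p),.03) for p in P]);d=w[2]-w[0]; print(n,w.round(3),np.arctan2(-d[0],d[1]))
for n,f,P in(("scene",A,[(712,212),(302,44)]),("side",B,[(36,161),(258,500)])):
    print(n,[px2w(n,*f(p),.038).round(3) for p in P])
for n,t in (("scene","finial"),("scene","glue"),("scene","mallet"),("scene","chisel")):
    for r in arm.look_for(n,t)[:1]:
        e=r["extent"]; print(t,r["score"],np.round(e),px2w(n,e[0],e[1]+e[3]*.3,0).round(3))
s=arm.read_state();print(s["clock"],np.linalg.norm(s["ee_pos"][:2]))
```

```text
right scene [ 0.51  -0.227  0.06 ] len 0.138 0.092 ang -0.015 0.014
right side [ 0.503 -0.242  0.06 ] len 0.132 0.1 ang -0.022 -0.024
left scene [0.52  0.242 0.06 ] len 0.14 0.095 ang 0.068 0.123
left side [0.513 0.229 0.06 ] len 0.134 0.097 ang 0.103 0.084
plate scene [ 0.522 -0.006 -0.   ] len 0.228 0.171 ang -0.019 -0.018
plate side [ 0.523 -0.011  0.   ] len 0.227 0.166 ang -0.015 -0.018
scene [[ 0.697 -0.306  0.03 ]
 [ 0.697 -0.007  0.03 ]
 [ 0.696  0.293  0.03 ]] 0.0025673485818374126
side [[ 0.695 -0.31   0.03 ]
 [ 0.695 -0.011  0.03 ]
 [ 0.694  0.286  0.03 ]] 0.0017809292947754704
scene [array([0.42 , 0.237, 0.038]), array([ 0.412, -0.229,  0.038])]
side [array([0.424, 0.233, 0.038]), array([ 0.414, -0.233,  0.038])]
finial 0.52 [208. 144.  16.  21.] [ 0.447 -0.509  0.   ]
glue 0.9 [202. 161.  24.  34.] [ 0.539 -0.474  0.   ]
mallet 0.62 [457. 280.  33.  49.] [0.596 0.481 0.   ]
chisel 0.69 [452. 237.  34.  57.] [0.466 0.426 0.   ]
0.7 0.5750097567656401
```

```bash
cat > plan.py <<'E'
import sys
from h import *
def plan(tgt,yaw,n,op):
    """rows to bring the tool to tgt with tool y at world angle yaw from +y"""
    s=arm.read_state(); R=np.array(s["eef_rot"]); p=np.array(s["ee_pos"])
    cur=np.arctan2(-R[0,1],R[1,1]); d=(yaw-cur+np.pi/2)%np.pi-np.pi/2
    print("clock",s["clock"],"pos",p.round(4),"yaw",round(cur,4),"F",np.round(s["force"],2),"open",round(s["opening"],4))
    st=(np.array(tgt)-p)/n; t=-d/n; rows=[]
    for i in range(n):
        a=t*i; y=R@[-np.sin(a),np.cos(a),0]; x=R@[np.cos(a),np.sin(a),0]
        rows.append([op,*np.round([100*st@x,100*st@y,100*st@R[:,2],np.degrees(t)],2).tolist()])
    print(rows)
if __name__=="__main__":
    a=[float(v) for v in sys.argv[1:]]; plan(a[:3],a[3],int(a[4]),int(a[5]))
E
python3 plan.py .422 .235 .2 .06 10 100
```

```text
clock 0.7 pos [0.1764 0.5473 0.2186] yaw -0.3118 F [0.17 0.35 0.31] open 0.0853
[[100, -3.3, -2.22, 0.19, -2.13], [100, -3.21, -2.34, 0.19, -2.13], [100, -3.12, -2.46, 0.19, -2.13], [100, -3.03, -2.57, 0.19, -2.13], [100, -2.93, -2.68, 0.19, -2.13], [100, -2.83, -2.79, 0.19, -2.13], [100, -2.72, -2.89, 0.19, -2.13], [100, -2.61, -2.99, 0.19, -2.13], [100, -2.5, -3.09, 0.19, -2.13], [100, -2.38, -3.18, 0.19, -2.13]]
```

Request:
drive_tool:
  targets:
    - [100, -3.3, -2.2, 0.2, -2.1]
    - [100, -3.2, -2.3, 0.2, -2.1]
    - [100, -3.1, -2.5, 0.2, -2.1]
    - [100, -3.0, -2.6, 0.2, -2.1]
    - [100, -2.9, -2.7, 0.2, -2.1]
    - [100, -2.8, -2.8, 0.2, -2.1]
    - [100, -2.7, -2.9, 0.2, -2.1]
    - [100, -2.6, -3.0, 0.2, -2.1]

```text
clock: 1.5
ee_pos: [0.3717, 0.2955, 0.2027]
eef_rot: [[-1.0, 0.017, 0.001], [0.017, 1.0, 0.001], [-0.001, 0.001, -1.0]]
force: [1.2, 0.3, 0.0]
opening: 0.0856
```

Request:
drive_tool:
  targets:
    - [100, -2.5, -3.1, 0.2, -2.1]
    - [100, -2.4, -3.2, 0.2, -2.1]
    - [100, 0, 0, 0, 0]
    - [100, 0, 0, 0, 0]

```text
clock: 1.9
ee_pos: [0.4201, 0.2333, 0.1985]
eef_rot: [[-0.999, -0.052, -0.0], [-0.052, 0.999, 0.0], [0.0, 0.001, -1.0]]
force: [0.1, 0.5, -0.2]
opening: 0.0855
```

Run:
```python
from h import *
c=cal("wrist"); s=arm.read_state(); print(s["clock"],s["ee_pos"],s["force"])
K,k,E=c; print(-E[:3,:3].T@E[:3,3],K[0,0],k)
snap("wrist","w1"); print(w2px("wrist",[.422,.235,.038],c))
```

```text
1.9 [0.42008874 0.23333274 0.19850098] [ 0.07322733  0.47608009 -0.19847478]
[0.35132843 0.22798598 0.35504609] 334.2365312333963 -0.035358824906402644
[325.60796147 180.36871823]
```

View pics/w1.png

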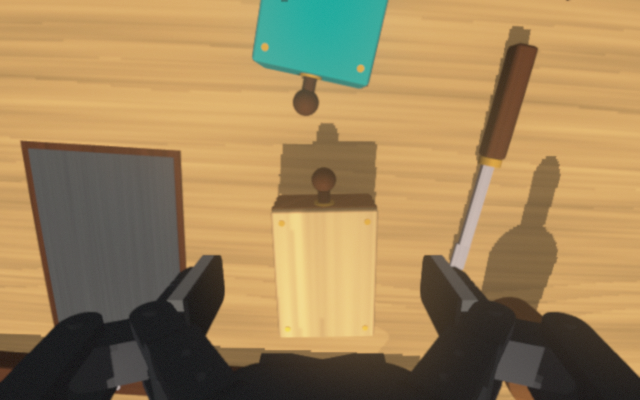

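```bash
python3 - <<'E'
from h import *
for p,z in(((323.5,180),.038),((273,209),.06),((377,207),.06),((374,336),.06),((280,338),.06),((305,102),.038),((180,152),0),((23,142),0)): print(p,px2w("wrist",*p,z).round(4))
E
python3 plan.py .422 .235 .2 .06 1 100
```

```text
(323.5, 180) [0.4213 0.2336 0.038 ]
(273, 209) [0.4464 0.1881 0.06  ]
(377, 207) [0.4392 0.2841 0.06  ]
(374, 336) [0.5803 0.2955 0.06  ]
(280, 338) [0.5882 0.1972 0.06  ]
(305, 102) [0.3495 0.2127 0.038 ]
(180, 152) [0.4075 0.0793 0.    ]
(23, 142) [ 0.4049 -0.0939  0.    ]
clock 1.95 pos [0.4196 0.234  0.1985] yaw 0.0538 F [-0.15  0.26  0.42] open 0.0853
[[100, -0.24, 0.09, -0.15, -0.35]]
```

Request:
drive_tool:
  targets:
    - [100, 0, 0, 4.0, -1]
    - [100, 0, 0, 4.0, 0]
    - [100, 0, 0, 4.0, 0]
    - [100, 0, 0, 3.0, 0]
    - [100, 0, 0, 1.5, 0]
    - [100, 0, 0, 0, 0]

```text
clock: 2.55
ee_pos: [0.4176, 0.2342, 0.0316]
eef_rot: [[-0.997, -0.074, -0.005], [-0.074, 0.997, -0.002], [0.005, -0.002, -1.0]]
force: [-0.1, 0.6, 0.4]
opening: 0.0853
```

Request:
drive_tool:
  targets:
    - [0, 0, 0, 0, 0]
    - [0, 0, 0, 0, 0]
    - [0, 0, 0, 0, 0]
    - [0, 0, 0, 0, 0]
    - [0, 0, 0, 0, 0]
    - [0, 0, 0, 0, 0]
    - [0, 0, 0, 0, 0]
    - [0, 0, 0, 0, 0]
  force: 30

```text
clock: 3.35
ee_pos: [0.4204, 0.2341, 0.0351]
eef_rot: [[-0.997, -0.072, 0.002], [-0.072, 0.997, 0.001], [-0.002, 0.001, -1.0]]
force: [-2.2, 0.2, 11.2]
opening: 0.0003
```

Run:
```python
from h import *
c=cal("wrist"); a=snap("wrist","w2"); b=snap("side","s2"); sc=snap("scene","sc2")
o=np.hstack([cv2.resize(a,(400,250)),cv2.resize(b[115:215,235:395],(400,250))])
o2=np.hstack([cv2.resize(sc[160:285,320:520],(400,250)),0*cv2.resize(a,(400,250))])
cv2.imwrite("pics/m2.png",np.vstack([o,o2])[:,:,::-1])
s=arm.read_state();print(s["clock"],s["ee_pos"],s["force"],s["opening"])
```

```text
3.5 [0.42049048 0.23407729 0.03508614] [-3.54193367 -0.52245861  9.63898606] 0.00010911616563440854
```

View pics/m2.png

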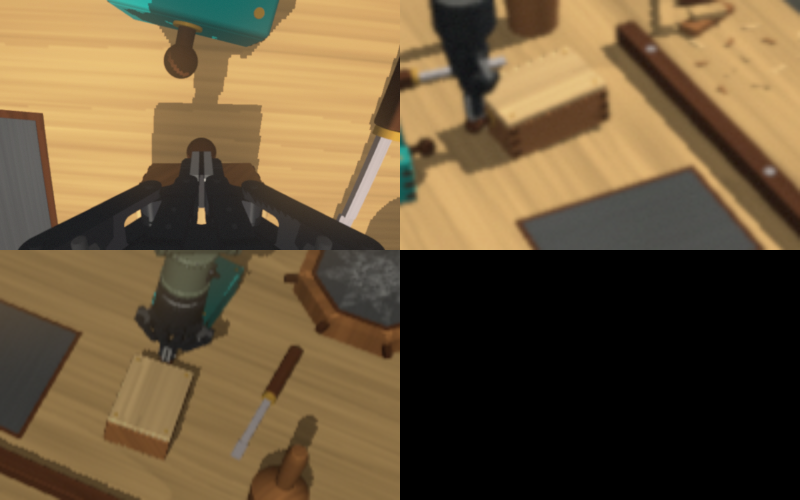

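```bash
python3 - <<'E'
from h import *
s=arm.read_state();p=np.array(s["ee_pos"]);c=cal("wrist")
for dz in(-.014,0,.005,.03): print(dz,w2px("wrist",p+[0,0,dz],c).round(1))
for z in(.026,.038,.05): print(z,px2w("wrist",322,240,z,c).round(4))
E
python3 -c "
import cv2;a=cv2.imread('pics/w2.png')[190:400,200:440];b=cv2.imread('pics/s2.png')[140:190,250:320]
import numpy as np
cv2.imwrite('pics/m3.png',np.hstack([cv2.resize(a,(400,350)),cv2.resize(b,(400,350))]))"
```

```text
-0.014 [325.3 235.4]
0 [325.6 245.8]
0.005 [325.7 250. ]
0.03 [326.3 274.9]
0.026 [0.4213 0.2323 0.026 ]
0.038 [0.4162 0.2319 0.038 ]
0.05 [0.4111 0.2316 0.05  ]
```

View pics/m3.png

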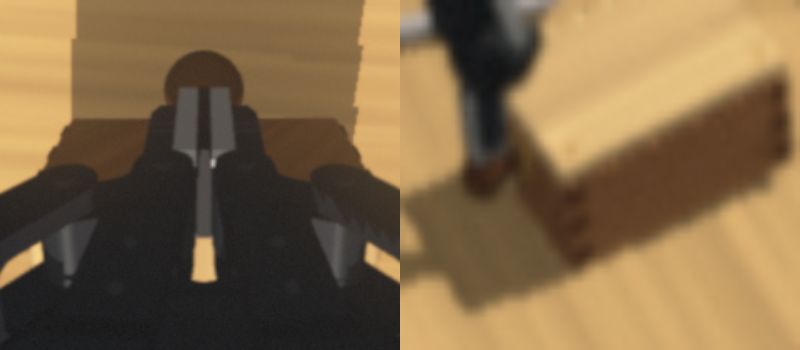

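Request:
drive_tool:
  targets:
    - [100, 0, 0, -0.5, 0]
    - [100, 0, 0, 0, 0]
    - [100, 0, 0, 0, 0]
    - [100, 0, 0, 0, 0]
    - [100, 0, 0, 0, 0]
    - [100, 0, 0, 0, 0]
    - [100, 0, 0, 0, 0]

```text
clock: 4.2
ee_pos: [0.4198, 0.2337, 0.0384]
eef_rot: [[-0.997, -0.072, -0.0], [-0.072, 0.997, -0.0], [0.0, -0.0, -1.0]]
force: [0.7, 0.8, -0.6]
opening: 0.0852
```

Run:
```python
from h import *
c=cal("wrist");a=snap("wrist","w4");b=snap("side","s4");s=arm.read_state();print(s["clock"],s["ee_pos"],s["force"],s["opening"])
b0=cv2.imread("pics/side0.png")[140:190,255:325]
o=np.vstack([np.hstack([cv2.resize(b0[:,:,::-1],(350,250)),cv2.resize(b[140:190,255:325],(350,250))]),cv2.resize(a,(700,340))])
cv2.imwrite("pics/m4.png",o[:,:,::-1])
```

```text
4.3 [0.41985186 0.23376579 0.03842747] [-0.89142831 -0.48465382  0.66940824] 0.08518499811141779
```

View pics/m4.png

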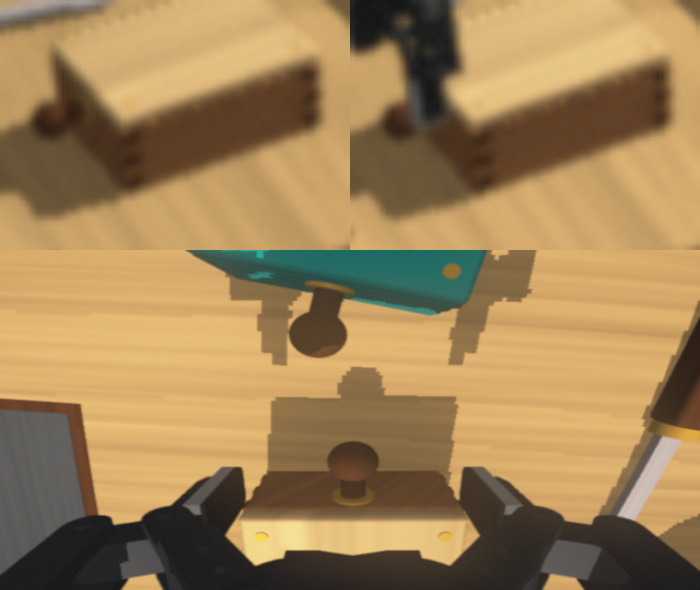

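Run:
```python
from h import *
c=cal("wrist");s=arm.read_state();p=np.array(s["ee_pos"])
for z in(.026,.038,.05): print("knob",px2w("wrist",322.7,249,z,c).round(4))
for z in (.037,.045,.055,.065,.075):
  print(z,[w2px("wrist",[p[0]+dx,p[1]-.0475,z],c).round(0).tolist() for dx in(-.011,0,.011)])
K,k,E=c; print(E[:3,:3].round(3), -E[:3,:3].T@E[:3,3])
```

```text
knob [0.4273 0.2329 0.026 ]
knob [0.4219 0.2324 0.038 ]
knob [0.4165 0.232  0.05  ]
0.037 [[233.0, 218.0], [233.0, 238.0], [233.0, 258.0]]
0.045 [[228.0, 223.0], [229.0, 245.0], [229.0, 265.0]]
0.055 [[222.0, 231.0], [223.0, 253.0], [223.0, 275.0]]
0.065 [[216.0, 240.0], [216.0, 263.0], [217.0, 286.0]]
0.075 [[208.0, 250.0], [209.0, 275.0], [209.0, 298.0]]
[[-0.073  0.997 -0.001]
 [-0.958 -0.071 -0.277]
 [-0.277 -0.019  0.961]] [0.35113117 0.2271007  0.19495421]
```

```bash
python3 - <<'E'
from h import *
c=cal("side")
K,k,E=c;o=-E[:3,:3].T@E[:3,3]
for (u,v) in((270.6,165),(263.5,164),(341/1.0,0)):
  for z in(.01,.025,.04,.055,.07): print((u,v),z,px2w("side",u,v,z,c).round(3))
E
python3 -c "
import cv2;b=cv2.imread('pics/s4.png')[125:195,240:320]
cv2.imwrite('pics/m5.png',cv2.resize(b,(640,560),interpolation=cv2.INTER_CUBIC))"
```

```text
(270.6, 165) 0.01 [0.446 0.255 0.01 ]
(270.6, 165) 0.025 [0.44  0.235 0.025]
(270.6, 165) 0.04 [0.433 0.215 0.04 ]
(270.6, 165) 0.055 [0.427 0.195 0.055]
(270.6, 165) 0.07 [0.42  0.175 0.07 ]
(263.5, 164) 0.01 [0.428 0.27  0.01 ]
(263.5, 164) 0.025 [0.422 0.25  0.025]
(263.5, 164) 0.04 [0.416 0.23  0.04 ]
(263.5, 164) 0.055 [0.41  0.21  0.055]
(263.5, 164) 0.07 [0.403 0.19  0.07 ]
(341.0, 0) 0.01 [1.415 1.588 0.01 ]
(341.0, 0) 0.025 [1.392 1.546 0.025]
(341.0, 0) 0.04 [1.37  1.504 0.04 ]
(341.0, 0) 0.055 [1.347 1.462 0.055]
(341.0, 0) 0.07 [1.325 1.42  0.07 ]
```

View pics/m5.png

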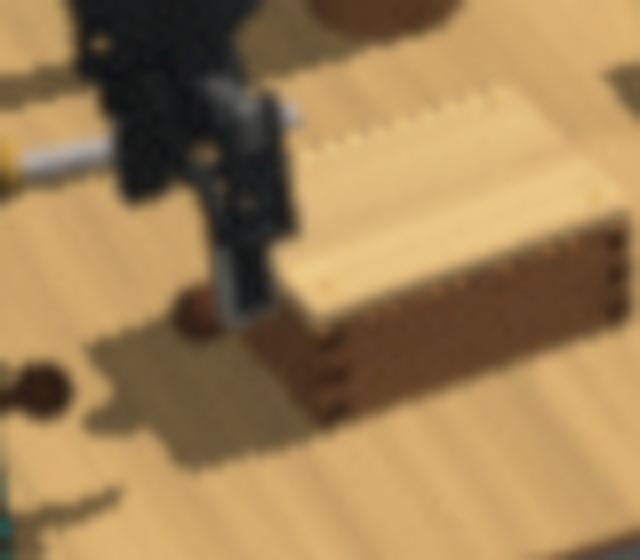

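Request:
drive_tool:
  targets:
    - [100, 0, 0, 1.0, 0]
    - [100, 0, 0, 1.0, 0]
    - [100, 0, 0, 0.8, 0]
    - [100, 0, 0, 0, 0]

```text
clock: 4.7
ee_pos: [0.4187, 0.2332, 0.0089]
eef_rot: [[-0.997, -0.072, -0.003], [-0.072, 0.997, -0.002], [0.003, -0.001, -1.0]]
force: [0.4, 0.3, 0.5]
opening: 0.0853
```

Request:
drive_tool:
  targets:
    - [0, 0, 0, 0, 0]
    - [0, 0, 0, 0, 0]
    - [0, 0, 0, 0, 0]
    - [0, 0, 0, 0, 0]
    - [0, 0, 0, 0, 0]
    - [0, 0, 0, 0, 0]
    - [0, 0, 0, 0, 0]
  force: 30

```text
clock: 5.4
ee_pos: [0.42, 0.2339, 0.0109]
eef_rot: [[-0.997, -0.072, 0.001], [-0.072, 0.997, 0.0], [-0.001, 0.0, -1.0]]
force: [-0.8, -0.5, 6.1]
opening: 0.0218
```

Request:
drive_tool:
  targets:
    - [100, 0, 0, 0, 0]
    - [100, 0, 0, 0, 0]
    - [100, 0, 0, 0, 0]
    - [100, 0, 0, 0.5, 0]
    - [100, 0, 0, 0.5, 0]
    - [100, 0, 0, 0, 0]

```text
clock: 6.0
ee_pos: [0.4192, 0.2334, -0.0004]
eef_rot: [[-0.997, -0.072, -0.002], [-0.072, 0.997, -0.001], [0.002, -0.001, -1.0]]
force: [1.0, -0.4, -0.3]
opening: 0.0857
```

Request:
drive_tool:
  targets:
    - [0, 0, 0, 0, 0]
    - [0, 0, 0, 0, 0]
    - [0, 0, 0, 0, 0]
    - [0, 0, 0, 0, 0]
    - [0, 0, 0, 0, 0]
    - [0, 0, 0, 0, 0]
    - [0, 0, 0, 0, 0]
  force: 30

```text
clock: 6.7
ee_pos: [0.4199, 0.2338, 0.0007]
eef_rot: [[-0.997, -0.072, 0.0], [-0.072, 0.997, 0.0], [-0.0, 0.0, -1.0]]
force: [0.2, 0.6, 3.6]
opening: 0.0221
```

Request:
drive_tool:
  targets:
    - [0, 0, 0, -0.4, 0]
    - [0, 0, 0, -0.4, 0]
    - [0, 0, 0, -0.4, 0]
    - [0, 0, 0, 0, 0]
    - [0, 0, 0, 0, 0]
    - [0, 0, 0, 0, 0]

```text
clock: 7.3
ee_pos: [0.4197, 0.2337, 0.0124]
eef_rot: [[-0.997, -0.072, -0.0], [-0.072, 0.997, -0.0], [0.0, -0.0, -1.0]]
force: [-0.3, -0.2, -2.7]
opening: 0.0221
```

```bash
cat > f.py <<'E'
from h import *
F=[];
for i in range(6): s=arm.read_state(); F.append(s["force"]); arm.capture("scene")
print(s["clock"],s["ee_pos"],np.mean(F,0).round(2),np.std(F,0).round(2),s["opening"])
E
python3 f.py
python3 - <<'E'
from h import *
b=snap("side","s6"); cv2.imwrite("pics/m6.png",cv2.resize(b[125:195,240:320],(640,560))[:,:,::-1])
E
```

```text
7.55 [0.41969991 0.2337386  0.01237008] [ 0.22  0.05 -1.86] [0.52 0.5  0.5 ] 0.022036202364355103
```

View pics/m6.png

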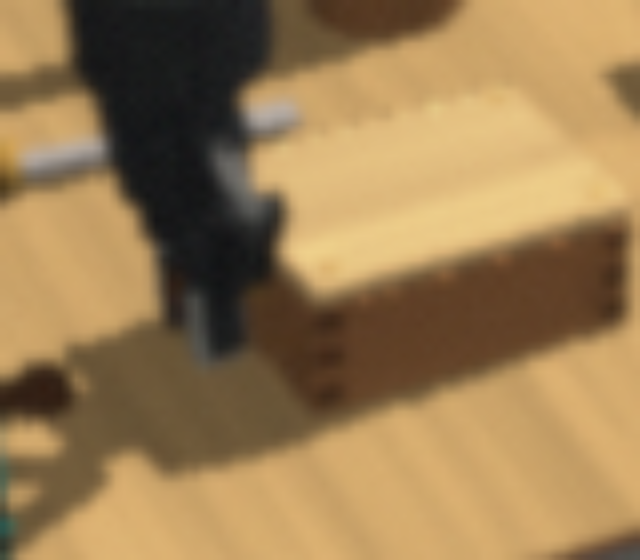

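Request:
drive_tool:
  targets:
    - [0, 0, 0, 0.4, 0]
    - [0, 0, 0, 0.4, 0]
    - [0, 0, 0, 0.5, 0]
    - [0, 0, 0, 0, 0]
    - [100, 0, 0, 0, 0]
    - [100, 0, 0, 0, 0]
    - [100, 0, 0, 0, 0]
    - [100, 0, 0, 0, 0]

```text
clock: 8.45
ee_pos: [0.42, 0.2338, -0.0006]
eef_rot: [[-0.997, -0.072, 0.0], [-0.072, 0.997, 0.0], [-0.0, 0.0, -1.0]]
force: [0.5, -0.2, 0.4]
opening: 0.0787
```

Request:
drive_tool:
  targets:
    - [100, 0, 0, 0, 0]
    - [100, 0, 0, -3, 0]
    - [100, 0, 0, -5, 0]
    - [100, 0, 0, -5, 0]
    - [100, 0, 0, -5, 0]
    - [100, 0, 0, 0, 0]

```text
clock: 9.05
ee_pos: [0.4238, 0.2358, 0.1863]
eef_rot: [[-0.997, -0.072, 0.013], [-0.072, 0.997, 0.007], [-0.014, 0.006, -1.0]]
force: [1.3, 0.4, -0.1]
opening: 0.0854
```

```bash
python3 f.py; python3 plan.py .413 -.231 .18 0 12 100
```

```text
9.3 [0.41878166 0.23318184 0.17776138] [ 0.13  0.27 -0.44] [0.69 0.76 0.44] 0.08546137410151262
clock 9.35 pos [0.4188 0.2332 0.1777] yaw 0.0722 F [0.05 0.17 0.56] open 0.0851
[[100, 0.33, -3.86, -0.01, 0.34], [100, 0.3, -3.86, -0.01, 0.34], [100, 0.28, -3.86, -0.01, 0.34], [100, 0.26, -3.86, -0.01, 0.34], [100, 0.23, -3.86, -0.01, 0.34], [100, 0.21, -3.86, -0.01, 0.34], [100, 0.19, -3.86, -0.01, 0.34], [100, 0.16, -3.87, -0.01, 0.34], [100, 0.14, -3.87, -0.01, 0.34], [100, 0.12, -3.87, -0.01, 0.34], [100, 0.1, -3.87, -0.01, 0.34], [100, 0.07, -3.87, -0.01, 0.34]]
```

Request:
drive_tool:
  targets:
    - [100, 0.3, -3.9, 0, 0.4]
    - [100, 0.3, -3.9, 0, 0.4]
    - [100, 0.3, -3.9, 0, 0.4]
    - [100, 0.2, -3.9, 0, 0.4]
    - [100, 0.2, -3.9, 0, 0.3]
    - [100, 0.2, -3.9, 0, 0.3]
    - [100, 0.2, -3.9, 0, 0.3]
    - [100, 0.2, -3.9, 0, 0.3]

```text
clock: 10.15
ee_pos: [0.4152, -0.0802, 0.1782]
eef_rot: [[-1.0, -0.023, -0.003], [-0.023, 1.0, 0.001], [0.003, 0.001, -1.0]]
force: [0.9, -0.4, 0.3]
opening: 0.0855
```

Request:
drive_tool:
  targets:
    - [100, 0.1, -3.9, 0, 0.3]
    - [100, 0.1, -3.9, 0, 0.3]
    - [100, 0.1, -3.9, 0, 0.3]
    - [100, 0.1, -3.6, 0, 0.3]
    - [100, 0, 0, 0, 0]
    - [100, 0, 0, 0, 0]

```text
clock: 10.75
ee_pos: [0.4138, -0.2319, 0.178]
eef_rot: [[-1.0, -0.0, -0.003], [-0.0, 1.0, 0.002], [0.003, 0.002, -1.0]]
force: [-0.5, 0.4, -1.2]
opening: 0.0856
```

Run:
```python
from h import *
c=cal("wrist"); s=arm.read_state(); print(s["clock"],s["ee_pos"],s["force"])
snap("wrist","w7"); 
import pickle; pickle.dump(c,open("w7.pkl","wb"))
```

```text
10.75 [ 0.41378163 -0.23188828  0.17802145] [-0.48066244  0.43722394 -1.16663194]
```

View pics/w7.png

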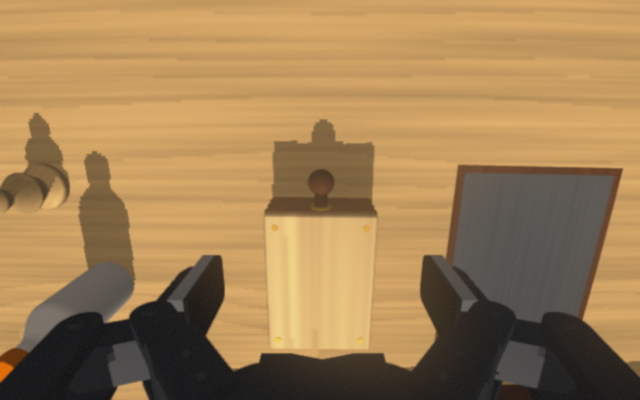

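```bash
python3 - <<'E'
from h import *
import pickle; c=pickle.load(open("w7.pkl","rb"))
for p,z in(((321,182),.038),((266,213),.06),((376,213),.06),((369,349),.06),((271,349),.06),((458,166),0),((622,169),0)): print(p,px2w("wrist",*p,z,c).round(4))
E
python3 plan.py .413 -.231 0 0 5 100
```

```text
(321, 182) [ 0.4125 -0.2344  0.038 ]
(266, 213) [ 0.435  -0.2819  0.06  ]
(376, 213) [ 0.4349 -0.1867  0.06  ]
(369, 349) [ 0.5762 -0.1868  0.06  ]
(271, 349) [ 0.5763 -0.2836  0.06  ]
(458, 166) [ 0.4041 -0.095   0.    ]
(622, 169) [0.4061 0.0804 0.    ]
clock 10.8 pos [ 0.4139 -0.2311  0.1783] yaw 0.0018 F [-0.72  1.11  0.45] open 0.0855
[[100, 0.01, -0.0, 3.57, 0.02], [100, 0.01, -0.0, 3.57, 0.02], [100, 0.01, -0.0, 3.57, 0.02], [100, 0.01, -0.0, 3.57, 0.02], [100, 0.01, -0.0, 3.57, 0.02]]
```

Request:
drive_tool:
  targets:
    - [100, 0.1, -0.3, 4, 0]
    - [100, 0, 0, 4, 0]
    - [100, 0, 0, 4, 0]
    - [100, 0, 0, 3, 0]
    - [100, 0, 0, 1.8, 0]
    - [100, 0, 0, 1, 0]
    - [100, 0, 0, 0, 0]

```text
clock: 11.5
ee_pos: [0.4129, -0.2334, 0.0005]
eef_rot: [[-1.0, -0.004, -0.003], [-0.004, 1.0, 0.002], [0.002, 0.002, -1.0]]
force: [-0.6, 0.4, -0.2]
opening: 0.0854
```

Request:
drive_tool:
  targets:
    - [0, 0, 0, 0, 0]
    - [0, 0, 0, 0, 0]
    - [0, 0, 0, 0, 0]
    - [0, 0, 0, 0, 0]
    - [0, 0, 0, 0, 0]
    - [0, 0, 0, 0, 0]
    - [0, 0, 0, 0, 0]
  force: 30

```text
clock: 12.2
ee_pos: [0.4138, -0.2348, 0.0022]
eef_rot: [[-1.0, -0.002, 0.001], [-0.002, 1.0, -0.0], [-0.001, -0.0, -1.0]]
force: [-0.8, 2.0, 5.6]
opening: 0.0217
```

Request:
drive_tool:
  targets:
    - [0, 0, 0, -0.4, 0]
    - [0, 0, 0, -0.4, 0]
    - [0, 0, 0, -0.4, 0]
    - [0, 0, 0, 0, 0]
    - [0, 0, 0, 0, 0]
    - [0, 0, 0, 0, 0]

```text
clock: 12.8
ee_pos: [0.4135, -0.2348, 0.0133]
eef_rot: [[-1.0, -0.002, -0.0], [-0.002, 1.0, 0.0], [0.0, 0.0, -1.0]]
force: [1.6, -0.4, -4.3]
opening: 0.0219
```

```bash
python3 f.py
```

```text
13.05 [ 0.41354109 -0.23481931  0.013362  ] [ 1.69 -0.4  -3.98] [0.46 0.61 0.35] 0.022291722841310507
```

Run:
```python
from h import *
b=snap("side","s8"); a=cv2.imread("pics/side0.png")[:,:,::-1]
for n,(u,v) in dict(near=(352,280),far=(399,263),glue=(433,315)).items():
    t=np.ascontiguousarray(a[v-9:v+10,u-7:u+8]); w=np.ascontiguousarray(b[v-19:v+20,u-17:u+18])
    r=cv2.matchTemplate(w,t,cv2.TM_CCOEFF_NORMED);_,m,_,l=cv2.minMaxLoc(r);print(n,m,l[0]-10,l[1]-10)
```

```text
near 0.9687483906745911 0 0
far 0.9856877326965332 0 -1
glue 0.9974246025085449 0 0
```

```bash
cat > mt.py <<'E'
from h import *
def mt(fa,fb,pts,k=4,h=8,se=6):
    a=cv2.imread(fa,0);b=cv2.imread(fb,0); a=cv2.resize(a,None,fx=k,fy=k,interpolation=3);b=cv2.resize(b,None,fx=k,fy=k,interpolation=3)
    for n,(u,v) in pts.items():
        u=int(u*k);v=int(v*k);H=h*k;S=se*k
        r=cv2.matchTemplate(b[v-H-S:v+H+S,u-H-S:u+H+S],a[v-H:v+H,u-H:u+H],5);_,m,_,l=cv2.minMaxLoc(r);print(n,round(m,3),(l[0]-S)/k,(l[1]-S)/k)
E
python3 - <<'E'
from mt import *
mt("pics/side0.png","pics/s6.png",dict(Lnear=(282,176),Lfar=(318,158),ctl=(383,183)))
mt("pics/side0.png","pics/s8.png",dict(Rnear=(352.5,277),Rneartop=(352.5,270),Rfar=(399,263),Rmid=(375,270),ctl=(433,315)))
E
```

```text
Lnear 0.988 0.0 0.0
Lfar 0.987 0.0 0.0
ctl 0.999 0.0 0.0
Rnear 0.909 1.0 -2.0
Rneartop 0.949 2.0 -2.0
Rfar 0.986 0.0 -1.0
Rmid 0.983 4.0 -2.0
ctl 0.998 0.0 0.0
```

Run:
```python
from mt import *
P=dict(Ln=(282,176),Lntop=(280,164),Lf=(318,158),Lfb=(318,165))
for f in("s4","s6"):
  print(f); mt("pics/side0.png",f"pics/{f}.png",P,h=5)
a=[cv2.imread(f"pics/{f}.png",0) for f in("side0","s4","s6","s8")]
print([x[158:184,278].tolist() for x in a])
print([x[145:172,314].tolist() for x in a])
b=[cv2.imread(f"pics/{f}.png",0)[260:290,353].tolist() for f in("side0","s6","s8")]; print(b)
```

```text
s4
Ln 0.997 0.0 0.0
Lntop 0.999 0.0 0.0
Lf 0.999 0.0 0.0
Lfb 0.999 0.0 0.0
s6
Ln 0.981 1.0 -1.0
Lntop 0.991 0.0 -3.0
Lf 0.986 0.0 0.0
Lfb 0.989 -1.0 0.0
[[197, 198, 193, 183, 166, 136, 103, 80, 64, 54, 51, 51, 52, 52, 51, 50, 52, 55, 62, 73, 88, 105, 133, 154, 157, 158], [203, 204, 198, 189, 171, 138, 104, 85, 67, 56, 56, 55, 51, 53, 52, 51, 55, 59, 66, 76, 88, 106, 138, 159, 164, 163], [196, 176, 146, 114, 88, 69, 61, 56, 55, 57, 58, 53, 54, 55, 59, 57, 60, 67, 77, 86, 93, 111, 139, 159, 164, 164], [212, 215, 211, 200, 184, 150, 114, 89, 70, 63, 60, 58, 58, 56, 57, 60, 59, 60, 70, 83, 94, 116, 146, 168, 173, 174]]
[[178, 186, 188, 187, 182, 180, 168, 132, 96, 70, 65, 64, 66, 66, 65, 64, 62, 63, 62, 66, 73, 99, 135, 164, 169, 171, 169], [188, 193, 196, 193, 188, 186, 174, 136, 100, 75, 68, 71, 70, 69, 67, 67, 65, 66, 66, 70, 78, 102, 140, 170, 177, 176, 175], [192, 196, 197, 195, 192, 193, 173, 127, 93, 75, 70, 68, 69, 66, 66, 66, 65, 63, 62, 67, 75, 103, 142, 171, 177, 178, 177], [78, 77, 77, 77, 77, 79, 78, 79, 80, 79, 78, 79, 78, 78, 79, 79, 78, 78, 78, 80, 78, 79, 77, 80, 79, 77, 75]]
[[201, 200, 196, 191, 180, 172, 175, 184, 181, 162, 129, 100, 76, 49, 41, 51, 56, 47, 43, 47, 58, 55, 46, 51, 86, 129, 155, 160, 160, 160], [210, 206, 201, 197, 188, 179, 181, 189, 189, 166, 133, 104, 79, 51, 43, 54, 57, 51, 45, 49, 60, 60, 47, 52, 92, 136, 161, 167, 168, 167], [218, 212, 203, 196, 201, 209, 200, 176, 135, 100, 69, 48, 47, 58, 61, 56, 46, 50, 59, 62, 54, 46, 63, 76, 96, 130, 162, 174, 176, 176]]
```

Request:
drive_tool:
  targets:
    - [0, 0, 0, -0.3, 0]
    - [0, 0, 0, -0.3, 0]
    - [0, 0, 0, -0.2, 0]
    - [0, 0, 0, 0, 0]
    - [0, 0, 0, 0, 0]
    - [0, 0, 0, 0, 0]
  force: 45

```text
clock: 13.75
ee_pos: [0.4133, -0.2347, 0.0214]
eef_rot: [[-1.0, -0.002, -0.001], [-0.002, 1.0, 0.0], [0.001, 0.0, -1.0]]
force: [1.0, 0.2, -4.9]
opening: 0.0218
```

```bash
python3 f.py
python3 - <<'E'
from h import *
snap("side","s9")
for f in("side0","s8","s9"): 
  a=cv2.imread(f"pics/{f}.png",0); print(a[258:290,353].tolist(),a[240:275,395].tolist())
E
```

```text
14.0 [ 0.4133161  -0.23473417  0.02136934] [ 0.46  0.03 -4.53] [0.6  0.35 0.64] 0.021360011127023185
[190, 198, 201, 200, 196, 191, 180, 172, 175, 184, 181, 162, 129, 100, 76, 49, 41, 51, 56, 47, 43, 47, 58, 55, 46, 51, 86, 129, 155, 160, 160, 160] [167, 167, 174, 183, 187, 187, 188, 189, 183, 175, 179, 186, 178, 151, 116, 87, 67, 64, 63, 63, 60, 57, 58, 62, 57, 56, 56, 66, 99, 143, 167, 173, 173, 174, 176]
[221, 221, 218, 212, 203, 196, 201, 209, 200, 176, 135, 100, 69, 48, 47, 58, 61, 56, 46, 50, 59, 62, 54, 46, 63, 76, 96, 130, 162, 174, 176, 176] [182, 184, 191, 200, 207, 205, 207, 206, 198, 195, 203, 204, 189, 156, 116, 86, 73, 71, 71, 69, 66, 60, 64, 65, 61, 55, 56, 93, 148, 180, 188, 189, 189, 189, 192]
[222, 216, 208, 203, 208, 211, 202, 179, 140, 104, 72, 51, 46, 57, 65, 60, 50, 47, 59, 64, 58, 49, 56, 74, 87, 93, 104, 132, 160, 174, 176, 176] [183, 185, 192, 202, 208, 209, 210, 208, 205, 208, 213, 206, 184, 147, 108, 80, 69, 70, 71, 69, 63, 56, 58, 64, 60, 51, 56, 97, 149, 182, 188, 188, 190, 191, 192]
```

Request:
drive_tool:
  targets:
    - [0, 0, 0, 0.5, 0]
    - [0, 0, 0, 0.5, 0]
    - [0, 0, 0, 0.5, 0]
    - [0, 0, 0, 0.5, 0]
    - [0, 0, 0, 0, 0]
    - [100, 0, 0, 0, 0]
    - [100, 0, 0, 0, 0]
    - [100, 0, 0, 0, 0]

```text
clock: 14.9
ee_pos: [0.4145, -0.2352, 0.0016]
eef_rot: [[-1.0, -0.002, 0.002], [-0.002, 1.0, -0.001], [-0.002, -0.001, -1.0]]
force: [-0.2, -0.2, 0.0]
opening: 0.0645
```

Request:
drive_tool:
  targets:
    - [100, 0, 0, 0, 0]
    - [100, 0, 0, -3, 0]
    - [100, 0, 0, -4, 0]
    - [100, 0, 0, -4, 0]
    - [100, 0, 0, -2, 0]
    - [100, 0, 0, 0, 0]

```text
clock: 15.5
ee_pos: [0.4157, -0.236, 0.1346]
eef_rot: [[-1.0, -0.002, 0.007], [-0.002, 1.0, -0.004], [-0.007, -0.004, -1.0]]
force: [0.3, -0.4, 0.1]
opening: 0.0852
```

```bash
python3 -c "
from h import *
print(np.round(arm.read_state()['q'],3))"; python3 plan.py .51 -.33 .13 1.553 12 80;python3 plan.py .51 -.33 .13 1.58 12 80
```

```text
[-0.541  0.239  1.911  0.     0.983 -2.114]
clock 15.5 pos [ 0.4157 -0.236   0.1346] yaw 0.0023 F [ 0.27 -0.38  0.1 ] open 0.0852
[[80, -0.78, -0.78, 0.05, -7.4], [80, -0.68, -0.88, 0.05, -7.4], [80, -0.56, -0.96, 0.05, -7.4], [80, -0.43, -1.02, 0.05, -7.4], [80, -0.29, -1.07, 0.05, -7.4], [80, -0.15, -1.1, 0.05, -7.4], [80, -0.01, -1.11, 0.05, -7.4], [80, 0.13, -1.1, 0.05, -7.4], [80, 0.27, -1.07, 0.05, -7.4], [80, 0.41, -1.03, 0.05, -7.4], [80, 0.54, -0.97, 0.05, -7.4], [80, 0.66, -0.89, 0.05, -7.4]]
clock 15.5 pos [ 0.4157 -0.236   0.1346] yaw 0.0023 F [ 0.27 -0.38  0.1 ] open 0.0852
[[80, -0.78, -0.78, 0.05, 7.47], [80, -0.88, -0.68, 0.05, 7.47], [80, -0.96, -0.56, 0.05, 7.47], [80, -1.02, -0.43, 0.05, 7.47], [80, -1.07, -0.29, 0.05, 7.47], [80, -1.1, -0.15, 0.05, 7.47], [80, -1.11, -0.0, 0.05, 7.47], [80, -1.1, 0.14, 0.05, 7.47], [80, -1.07, 0.28, 0.05, 7.47], [80, -1.03, 0.42, 0.05, 7.47], [80, -0.96, 0.55, 0.05, 7.47], [80, -0.88, 0.67, 0.05, 7.47]]
```

Request:
drive_tool:
  targets:
    - [80, -0.8, -0.8, 0, 7.6]
    - [80, -0.9, -0.7, 0, 7.6]
    - [80, -1.0, -0.6, 0, 7.6]
    - [80, -1.0, -0.4, 0, 7.6]
    - [80, -1.1, -0.3, 0, 7.6]
    - [80, -1.1, -0.1, 0, 7.6]
    - [80, -1.1, 0, 0, 7.6]
    - [80, -1.1, 0.1, 0, 7.6]

```text
clock: 16.3
ee_pos: [0.4764, -0.2984, 0.1298]
eef_rot: [[-0.485, 0.874, -0.002], [0.874, 0.485, 0.002], [0.002, -0.001, -1.0]]
force: [-0.5, -0.5, -0.1]
opening: 0.0682
```

Request:
drive_tool:
  targets:
    - [80, -1.1, 0.3, 0, 7.6]
    - [80, -1.0, 0.4, 0, 7.6]
    - [80, -1.0, 0.6, 0, 7.6]
    - [80, -0.9, 0.7, 0, 7.6]
    - [80, 0, 0, 0, 0]
    - [80, 0, 0, 0, 0]

```text
clock: 16.9
ee_pos: [0.5075, -0.3303, 0.1301]
eef_rot: [[0.016, 1.0, -0.002], [1.0, -0.016, 0.002], [0.002, -0.002, -1.0]]
force: [0.8, 0.7, -0.1]
opening: 0.0683
```

```bash
python3 plan.py .51 -.33 0 1.5537 4 80
```

```text
clock 16.9 pos [ 0.5075 -0.3303  0.1301] yaw -1.5867 F [ 0.8   0.68 -0.05] open 0.0683
[[80, 0.0, 0.07, 3.25, 0.02], [80, 0.0, 0.07, 3.25, 0.02], [80, 0.0, 0.07, 3.25, 0.02], [80, 0.0, 0.07, 3.25, 0.02]]
```

Request:
drive_tool:
  targets:
    - [80, 0, 0, 4, 0]
    - [80, 0, 0, 4, 0]
    - [80, 0, 0, 3.2, 0]
    - [80, 0, 0, 1.5, 0]
    - [80, 0, 0, 0, 0]
    - [80, 1.0, 0, 0, 0]
    - [80, 1.0, 0, 0, 0]
    - [80, 1.0, 0, 0, 0]

```text
clock: 17.7
ee_pos: [0.5094, -0.3001, 0.0058]
eef_rot: [[0.018, 1.0, 0.002], [1.0, -0.018, -0.001], [-0.001, 0.002, -1.0]]
force: [-0.1, -0.1, 0.2]
opening: 0.0683
```

Request:
drive_tool:
  targets:
    - [80, 1.0, 0, 0, 0]
    - [80, 1.0, 0, 0, 0]
    - [80, 1.0, 0, 0, 0]
    - [80, 1.0, 0, 0, 0]

```text
clock: 18.1
ee_pos: [0.5107, -0.2615, 0.0057]
eef_rot: [[0.017, 1.0, 0.003], [1.0, -0.017, -0.003], [-0.003, 0.003, -1.0]]
force: [0.3, -5.0, 1.9]
opening: 0.0684
```

Request:
drive_tool:
  targets:
    - [80, 1.2, 0, 0, 0]
    - [80, 1.2, 0, 0, 0]
    - [80, 1.2, 0, 0, 0]
    - [80, 1.2, 0, 0, 0]
    - [80, 1.2, 0, 0, 0]
    - [80, 1.2, 0, 0, 0]
    - [80, 1.2, 0, 0, 0]
    - [80, 1.2, 0, 0, 0]

```text
clock: 18.9
ee_pos: [0.5124, -0.1653, 0.0056]
eef_rot: [[0.017, 1.0, 0.003], [1.0, -0.017, -0.003], [-0.002, 0.003, -1.0]]
force: [0.1, -6.1, 2.4]
opening: 0.0688
```

Request:
drive_tool:
  targets:
    - [80, 1.2, 0, 0, 0]
    - [80, 1.2, 0, 0, 0]
    - [80, 1.2, 0, 0, 0]
    - [80, 1.2, 0, 0, 0]
    - [80, 1.0, 0, 0, 0]
    - [80, 1.0, 0, 0, 0]
    - [80, 0.5, 0, 0, 0]
    - [80, 0, 0, 0, 0]

```text
clock: 19.7
ee_pos: [0.5133, -0.0913, 0.0053]
eef_rot: [[0.018, 1.0, 0.002], [1.0, -0.018, -0.0], [-0.0, 0.002, -1.0]]
force: [-0.3, -0.8, 0.9]
opening: 0.0684
```

Run:
```python
from h import *
s=arm.read_state();print(s["clock"],s["ee_pos"],s["force"])
for n in("scene","side"):
    snap(n,n+"10")
    for t in("right_box","right_box_knob","plate"):
        for r in arm.look_for(n,t)[:4]:
            e=r["extent"]; print(n,t,round(r["score"],2),np.round(e),px2w(n,e[0],e[1],.03).round(3))
```

```text
19.7 [ 0.51329118 -0.0912552   0.00530105] [-0.25652199 -0.78442606  0.89395168]
scene right_box 0.72 [320. 207.  49.  45.] [ 0.512 -0.023  0.03 ]
scene right_box_knob 0.6 [316. 208.  43.  52.] [ 0.522 -0.031  0.03 ]
scene plate 0.76 [320. 227.  75.  60.] [0.581 0.012 0.03 ]
side right_box 0.62 [322. 212.  55.  46.] [ 0.481 -0.043  0.03 ]
side right_box_knob 0.91 [328. 211.  66.  46.] [ 0.498 -0.045  0.03 ]
side plate 0.9 [331. 218.  99.  54.] [ 0.491 -0.075  0.03 ]
```

Request:
drive_tool:
  targets:
    - [80, 0.8, 0, 0, 0]
    - [80, 0.8, 0, 0, 0]
    - [80, 0.6, 0, 0, 0]
    - [80, 0, 0, 0, 0]
    - [80, -1.5, 0, 0, 0]
    - [80, -2, 0, 0, 0]
    - [80, 0, 0, -3, 0]
    - [80, 0, 0, -4, 0]

```text
clock: 20.9
ee_pos: [0.5108, -0.1058, 0.0736]
eef_rot: [[0.02, 1.0, -0.005], [1.0, -0.02, 0.002], [0.001, -0.005, -1.0]]
force: [0.4, -0.6, -0.5]
opening: 0.0683
```

Request:
drive_tool:
  targets:
    - [80, 0, 0, -5, 0]
    - [80, 0, 0, -3, 0]
    - [60, 0, 0, 0, 0]
    - [60, 0, 0, 0, 0]

```text
clock: 21.3
ee_pos: [0.5124, -0.1055, 0.155]
eef_rot: [[0.019, 1.0, 0.001], [1.0, -0.019, 0.0], [0.0, 0.001, -1.0]]
force: [0.6, 0.1, -0.6]
opening: 0.0511
```

```bash
python3 plan.py .36 .21 .15 .04 16 60
```

```text
clock 21.3 pos [ 0.5124 -0.1055  0.155 ] yaw -1.5901 F [ 0.65  0.12 -0.57] open 0.0511
[[60, 1.95, -0.99, 0.03, 5.41], [60, 1.85, -1.17, 0.03, 5.41], [60, 1.73, -1.34, 0.03, 5.41], [60, 1.6, -1.5, 0.03, 5.41], [60, 1.45, -1.64, 0.03, 5.41], [60, 1.29, -1.77, 0.03, 5.41], [60, 1.12, -1.88, 0.03, 5.41], [60, 0.93, -1.98, 0.03, 5.41], [60, 0.74, -2.06, 0.03, 5.41], [60, 0.54, -2.12, 0.03, 5.41], [60, 0.34, -2.16, 0.03, 5.41], [60, 0.14, -2.19, 0.03, 5.41], [60, -0.07, -2.19, 0.03, 5.41], [60, -0.28, -2.17, 0.03, 5.41], [60, -0.48, -2.14, 0.03, 5.41], [60, -0.68, -2.08, 0.03, 5.41]]
```

```bash
python3 plan.py .415 .235 .15 -.021 13 60
```

```text
clock 21.3 pos [ 0.5124 -0.1055  0.155 ] yaw -1.5901 F [ 0.65  0.12 -0.57] open 0.0511
[[60, 2.6, -0.8, 0.04, -6.92], [60, 2.68, -0.48, 0.04, -6.92], [60, 2.72, -0.15, 0.04, -6.92], [60, 2.72, 0.17, 0.04, -6.92], [60, 2.68, 0.5, 0.04, -6.92], [60, 2.6, 0.82, 0.04, -6.92], [60, 2.48, 1.13, 0.04, -6.92], [60, 2.33, 1.42, 0.04, -6.92], [60, 2.14, 1.69, 0.04, -6.92], [60, 1.92, 1.93, 0.04, -6.92], [60, 1.67, 2.15, 0.04, -6.92], [60, 1.4, 2.34, 0.04, -6.92], [60, 1.11, 2.49, 0.04, -6.92]]
```

Request:
drive_tool:
  targets:
    - [60, 2.6, -0.8, 0, -7]
    - [60, 2.7, -0.5, 0, -7]
    - [60, 2.7, -0.2, 0, -7]
    - [60, 2.7, 0.2, 0, -7]
    - [60, 2.7, 0.5, 0, -7]
    - [60, 2.6, 0.8, 0, -7]
    - [60, 2.5, 1.1, 0, -7]
    - [60, 2.3, 1.4, 0, -7]

```text
clock: 22.1
ee_pos: [0.4488, 0.1043, 0.1526]
eef_rot: [[-0.821, 0.571, -0.004], [0.571, 0.821, -0.001], [0.003, -0.003, -1.0]]
force: [-0.0, -0.8, -0.2]
opening: 0.0512
```

Request:
drive_tool:
  targets:
    - [60, 2.1, 1.7, 0, -7]
    - [60, 1.9, 1.9, 0, -7]
    - [60, 1.7, 2.2, 0, -7]
    - [60, 1.4, 2.3, 0, -7]
    - [60, 1.1, 2.5, 0, -7]
    - [60, 0, 0, 0, 0]
    - [60, 0, 0, 0, 0]

```text
clock: 22.8
ee_pos: [0.4105, 0.2334, 0.1531]
eef_rot: [[-1.0, 0.001, -0.003], [0.001, 1.0, -0.002], [0.003, -0.002, -1.0]]
force: [0.6, 0.1, -0.6]
opening: 0.0511
```

```bash
python3 plan.py .415 .235 0 0 4 60
```

```text
clock 22.8 pos [0.4105 0.2334 0.1531] yaw -0.0011 F [ 0.61  0.15 -0.55] open 0.0511
[[60, -0.12, 0.05, 3.83, -0.02], [60, -0.12, 0.05, 3.83, -0.02], [60, -0.12, 0.05, 3.83, -0.02], [60, -0.12, 0.05, 3.83, -0.02]]
```

Request:
drive_tool:
  targets:
    - [60, 0, 0, 4, 0]
    - [60, 0, 0, 4, 0]
    - [60, 0, 0, 4, 0]
    - [60, 0, 0, 2.8, 0]
    - [60, 0, 0, 0, 0]
    - [60, -0.8, 0, 0, 0]
    - [60, -0.8, 0, 0, 0]
    - [60, -0.8, 0, 0, 0]

```text
clock: 23.6
ee_pos: [0.437, 0.2342, 0.008]
eef_rot: [[-1.0, 0.002, 0.002], [0.002, 1.0, 0.001], [-0.002, 0.001, -1.0]]
force: [-2.7, 0.5, 1.4]
opening: 0.0514
```

Request:
drive_tool:
  targets:
    - [60, -1, 0, 0, 0]
    - [60, -1, 0, 0, 0]
    - [60, -1, 0, 0, 0]
    - [60, -1, 0, 0, 0]
    - [60, -1, 0, 0, 0]
    - [60, -1, 0, 0, 0]
    - [60, -1, 0, 0, 0]
    - [60, -0.5, 0, 0, 0]

```text
clock: 24.4
ee_pos: [0.5118, 0.234, 0.0064]
eef_rot: [[-1.0, 0.001, 0.001], [0.001, 1.0, 0.0], [-0.001, 0.0, -1.0]]
force: [-2.4, 0.7, 2.4]
opening: 0.0513
```

Request:
drive_tool:
  targets:
    - [60, -0.5, 0, 0, 0]
    - [60, -0.4, 0, 0, 0]
    - [60, -0.3, 0, 0, 0]

```text
clock: 24.7
ee_pos: [0.5226, 0.2338, 0.0064]
eef_rot: [[-1.0, 0.001, -0.0], [0.001, 1.0, -0.0], [0.0, -0.0, -1.0]]
force: [-1.6, 0.7, 0.2]
opening: 0.0514
```

Request:
drive_tool:
  targets:
    - [60, -0.3, 0, 0, 0]
    - [60, -0.2, 0, 0, 0]
    - [60, 0, 0, 0, 0]

```text
clock: 25.0
ee_pos: [0.5275, 0.2338, 0.0064]
eef_rot: [[-1.0, 0.001, 0.0], [0.001, 1.0, -0.0], [-0.0, -0.0, -1.0]]
force: [-1.5, 0.1, -0.2]
opening: 0.0514
```

Request:
drive_tool:
  targets:
    - [60, -0.3, 0, 0, 0]
    - [60, 0, 0, 0, 0]

```text
clock: 25.2
ee_pos: [0.5273, 0.2337, 0.0064]
eef_rot: [[-1.0, 0.001, -0.006], [0.001, 1.0, -0.001], [0.006, -0.001, -1.0]]
force: [-9.4, 1.5, 5.2]
opening: 0.0512
```

Request:
drive_tool:
  targets:
    - [60, -0.3, 0, 0, 0]
    - [60, 0, 0, 0, 0]

```text
clock: 25.4
ee_pos: [0.5271, 0.2336, 0.0064]
eef_rot: [[-1.0, 0.002, -0.013], [0.002, 1.0, -0.002], [0.013, -0.002, -1.0]]
force: [-17.5, 2.4, 10.9]
opening: 0.0515
```

Request:
drive_tool:
  targets:
    - [60, -0.3, 0, 0, 0]
    - [60, 0, 0, 0, 0]

```text
clock: 25.6
ee_pos: [0.5268, 0.2335, 0.0064]
eef_rot: [[-1.0, 0.002, -0.019], [0.002, 1.0, -0.003], [0.019, -0.003, -1.0]]
force: [-24.5, 4.0, 16.0]
opening: 0.0513
```

Request:
drive_tool:
  targets:
    - [60, 0.9, 0, 0, 0]
    - [60, 1, 0, 0, 0]
    - [60, 1, 0, 0, 0]
    - [60, 0, 0, 0, 0]
    - [60, 0, 0, -3, 0]
    - [60, 0, 0, -4, 0]
    - [60, 0, 0, -4, 0]
    - [60, 0, 0, -4, 0]

```text
clock: 26.4
ee_pos: [0.5079, 0.2338, 0.1581]
eef_rot: [[-1.0, 0.001, 0.001], [0.001, 1.0, 0.0], [-0.001, 0.0, -1.0]]
force: [0.3, 0.7, -0.7]
opening: 0.0514
```

Request:
drive_tool:
  targets:
    - [60, 4, 0, -4, 0]
    - [60, 4, 0, -2, 0]
    - [60, 4, 0, 0, 0]
    - [60, 0, 0, 0, 0]
    - [60, 0, 0, 0, 0]

```text
clock: 26.9
ee_pos: [0.3923, 0.2341, 0.2125]
eef_rot: [[-1.0, 0.0, 0.002], [0.0, 1.0, 0.001], [-0.002, 0.001, -1.0]]
force: [-0.0, 0.1, -0.7]
opening: 0.0513
```

Run:
```python
from h import *
s=arm.read_state();print(s["clock"],s["ee_pos"],s["force"])
a=snap("scene","fs");b=snap("side","fd");w=snap("wrist","fw")
import pickle; pickle.dump(cal("wrist"),open("fw.pkl","wb"))
# crops: scene x3 , side x3
c1=cv2.resize(a[150:283,280:413],(400,400),interpolation=2);c2=cv2.resize(b[115:248,260:393],(400,400),interpolation=2)
w2=cv2.resize(w,(320,200))
o=np.zeros((600,800,3),np.uint8);o[:400,:400]=c1;o[:400,400:]=c2;o[400:,:320]=w2
cv2.imwrite("pics/fin.png",o[:,:,::-1])
```

```text
26.9 [0.39230371 0.23414173 0.21246052] [-0.03310127  0.07721688 -0.7483432 ]
```

View pics/fin.png

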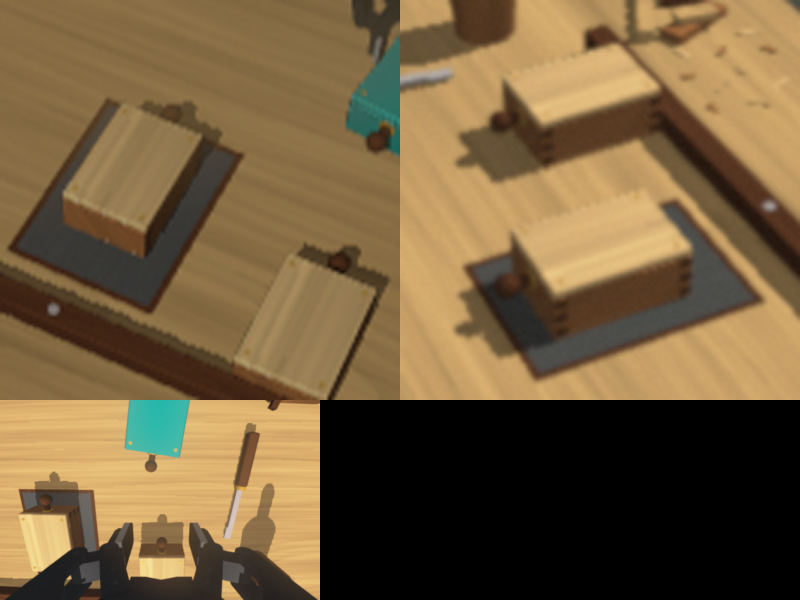

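Run:
```python
from h import *
k=400/133
A=lambda p:(280+p[0]/k,150+p[1]/k); B=lambda p:(260+(p[0]-400)/k,115+p[1]/k)
D={'heavy':(.06,[(122,103),(203,138),(148,225),(65,192)],[(550,297),(513,235),(645,190),(691,247)]),
'plate':(0,[(110,100),(243,155),(153,310),(10,247)],[(538,378),(467,266),(678,202),(762,300)]),
'light':(.06,[(293,255),(380,290),(327,398),(235,360)],[(548,125),(504,80),(618,44),(661,95)])}
for n_,(z,a,b) in D.items():
  for n,f,P in(("scene",A,a),("side",B,b)):
    w=np.array([px2w(n,*f(p),z) for p in P]); c=w.mean(0)
    dx=(w[2]+w[3]-w[0]-w[1])/2; dy=(w[1]+w[2]-w[0]-w[3])/2
    print(n_,n,c.round(3),np.linalg.norm(dx).round(3),np.linalg.norm(dy).round(3),np.arctan2(dx[1],dx[0]).round(3),np.arctan2(-dy[0],dy[1]).round(3))
print("side bottom -y edge",[px2w("side",*B(p),0).round(3) for p in((558,336),(688,296))])
import pickle;c=pickle.load(open("fw.pkl","rb"))
print("knob w",px2w("wrist",46*2,(501-400)*2,.038,c), "light knob",px2w("wrist",161*2,(546-400)*2,.038,c),"lid near",[px2w("wrist",2*u,2*v,.06,c).round(3) for u,v in((21,113),(71,113))])
for t in("finial","glue","mallet","chisel"):
    r=arm.look_for("scene",t)[:1]
    for q in r: print(t,np.round(q["extent"]))
```

```text
heavy scene [ 0.513 -0.004  0.06 ] 0.132 0.099 -0.021 -0.009
heavy side [ 0.509 -0.015  0.06 ] 0.141 0.094 0.018 -0.051
plate scene [ 0.522 -0.005  0.   ] 0.228 0.171 -0.023 -0.013
plate side [ 0.523 -0.012  0.   ] 0.228 0.168 -0.024 -0.019
light scene [0.613 0.24  0.06 ] 0.138 0.096 -0.026 0.014
light side [0.609 0.222 0.06 ] 0.133 0.103 0.001 -0.002
side bottom -y edge [array([ 0.446, -0.053,  0.   ]), array([ 0.577, -0.06 ,  0.   ])]
knob w [ 0.42121206 -0.00902659  0.038     ] light knob [0.52631522 0.23210354 0.038     ] lid near [array([ 0.44 , -0.051,  0.06 ]), array([0.44 , 0.053, 0.06 ])]
finial [209. 142.  16.  15.]
glue [203. 161.  21.  35.]
mallet [458. 281.  32.  44.]
chisel [455. 238.  32.  57.]
```

```bash
python3 -c "
from cell import arm
print(arm.read_state()['clock']); print(arm.hand_in())"
```

```text
27.25
the job is handed in; nothing more can be done
None
```

The job is handed in at 27.25 s of the 72 s allowed. The interface gives no verdict, so the results below are my own measurements.

**Hefting:** I hefted the left box first, then the right. The knob took about 1.9 N on the left and 4.0–4.5 N on the right, so the right box is the full one.

**Full box:** I pushed it sideways onto the plate. It lies within about 15 mm of the plate's centre in both axes and within about 0.05 rad of the plate's direction.

**Nearly empty box:** I pushed it straight back until it stopped against the batten, where the push force rose to about 25 N. Its far end measures x ≈ 0.68 m, which is where the batten's face is. It is square within about 0.03 rad.

**Bystanders:** The mallet, glue bottle, chisel and finial show no clear movement in the last picture, at most about 3 pixels of detector scatter. The arm is raised clear of everything.

**What failed or disagreed:**
- **First pinch:** The first pinch of the left knob missed. The fingertips sat about 25–30 mm higher than the tool data implied, so they closed on top of the knob and pressed on it with about 10 N. They probably tipped the box very slightly towards the robot. I re-gripped lower and both hefts then held.
- **Right heft:** At the first lift height, side-camera pixel shifts put the tilt at only about 0.04 rad. I raised it another 8 mm to be sure.
- **Camera agreement:** The two fixed cameras differed by up to 18 mm in y on the box tops. Wrist-camera and tool-contact readings fell between them.

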